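# Load a flanged consolidant cartridge into the dispensing stand

### The job

Take the flanged cartridge out of the wooden loading block and load it, upright, into the dispensing stand: slide it sideways into the slot with its flange lying on the slotted plate and passing under the lip, past the sprung rollers, until it is fully home against the back of the slot. Feel for the plate and do not force the cartridge against the stand, leave the other things where they are, and let go of the cartridge when it is home.

Things in the scene. Friction and masses are not known exactly. Their poses are not given: they have to be found in the camera images.
- cartridge_mid (a point): Centre (on the axis, 68.5 mm above the bottom) of the flanged cartridge: white plastic, 137 mm tall, 0.09 to 0.18 kg, round about z (up). Its underside starts 15 mm above the table, in one of the block's holes. Its grey grip head, 30 mm diameter, 28.5 to 68.5 mm above this point, is where to hold it.
- cartridge: The same cartridge; origin at its bottom centre, z up. Going up: black nozzle cap 20 mm diameter from 0 to 15 mm; barrel 30 mm diameter, 15 to 75 mm; flange 48 mm diameter, 75 to 81 mm; neck 22 mm diameter, 81 to 97 mm; grip head 30 mm diameter, 97 to 137 mm. Pressing it on the stand with more than 35 N would crack it.
- block: Fixed wooden loading block 90 x 170 mm, 60 mm high; origin at the centre of its underside, on the table. Two round holes, 32 mm wide and 45 mm deep, 40 mm either side of the centre along its y axis. One holds the flanged cartridge, the other the plain tube.
- stand: Fixed dispensing stand, base 130 mm wide. Origin on the table, on the axis of a cartridge that is fully home; z up; +x is the sliding direction, from the open mouth to the column. Its metal head has a horizontal slotted plate 6 mm thick, 76 mm wide; slot along x, centred on y = 0, 34 mm wide, flared to about 50 mm at the mouth. Plate from x = -100 mm; nothing stands above the lip.
- seat (a point): Point of the stand 140 mm above the table, on the axis of the home place. The head is clamped at a height that changes from set-up to set-up and is NOT measured: the plate's top is anywhere up to 16 mm above or below this point and has to be felt. Two sprung rollers 13 mm before it grip the flange's rim: passing them takes 5 to 15 N, then they hold the cartridge home.
- lip_edge (a point): Point of the stand at the front edge of the lip, 30 mm before the seat (x = -30 mm), same height as the seat point. In front of it the plate is open above; behind it a lip covers the plate: underside 9 mm, top 17 mm above the plate's top, with a 27 mm slot for the neck. Walls 54 mm apart at the sides; a back wall stops the flange at x = 0 of the cartridge's axis.
- tube: Bystander: plain white tube with a grey cap, no flange, 85 mm tall, 30 mm diameter, in the other hole of the block. Origin at the centre of its bottom.
- jar: Bystander: closed amber jar with a white cap, 60 mm diameter, 80 mm tall. Origin at its bottom.
- bone: Bystander: a small hand bone, about 97 mm long and 35 mm wide, 22 mm high, lying along its x axis. Origin underneath its middle.
- brush: Bystander: a brush about 160 mm long lying along its x axis. Origin underneath.
Not all that is in view belongs to the job. There is more than one size of the stand; the job needs the largest. Of the things shaped like the block, the wooden one is meant.

How it is judged:
By the outcome, as a careful person would: the job done as asked, in the order asked, and still so for the second after the job is handed in, with the robot touching nothing.
It also fails if it takes over 58 s, if anything falls off the work surface, if the arm or the gripper's body presses on something with over 40 N, if the wrist force passes 120 N, or if a joint passes its speed limit or range.

### The arm

A 6-joint arm with a two-finger parallel gripper is mounted at the origin on the work surface. World frame = base frame: x ahead of the robot, y to its left, z up, the work surface at z = 0. Lengths are in m, angles in degrees, forces in N, time in s.
With the tool pointing down it reaches from about 0.275 to 0.875 m from the base axis. Payload 12.5 kg.
Tool frame: the origin (TCP) lies on the centre line of the jaws, within the pads' length; the fingertips stand 19 mm ahead of it and the grasp point (between the pads) is the TCP; z points along the fingers, y is the line along which they close (so a half turn about z gives the same grasp; the last joint's range is limited). The gripper opens to 85 mm and grips with 20 to 120 N. Pads are 22 mm wide; open, the fingers measure 114 mm over their backs; the gripper's body (76 mm by 85 mm) begins 54 mm behind the grasp point. The pads swing forward as they close: fully open they stand 13 mm farther back than shut.
Start: joints at [65.856, 20.094, 94.641, -0, 65.266, -4.847], TCP at [0.182, 0.519, 0.25] pointing down, gripper open.
Joint ranges: [-157.81, 157.81], [-45, 120.19], [0.68, 151.7], [-89.99, 269.99], [4.06, 180], [-164.3, 164.3]. Speed limits (degrees/s): [127.2, 127.2, 159.86, 180, 180, 180].

### API

Orientations are given as a 3x3 rotation matrix whose columns are the frame's x, y, z axes.
In Python, from cell import get_state, snapshot, job_done gives the robot as it stands. The module is installed in compiled form; this text tells all that it offers.
- The arm moves only by the tool move_arm, never from a script. Its argument "commands" is a list of rows, each an object with "travel": the shift along the tool's x, y, z in mm, a list of three; "turn": the turn about the tool's z in rad; "grip": the opening, from 0 (shut) to 1 (fully open). In form: [{"travel": [tx, ty, tz], "turn": turn, "grip": grip}, ...]. A call has 1 to 8 rows; each row shifts and turns the commanded pose from where the row before left it, along the tool's axes as they then stand; what a row does not reach is not made up. A row lasts 1/8 s, in which the tool goes at most 62.5 mm and 10.7 degrees, less where a joint would pass 70% of its speed; a pose out of reach is approached as far as the arm can. A call with a gripper value outside its range is refused whole. The fingers move at their own pace and stop on an object; "grip_force" is the grip in N (left out, the last holds). Time passes only in rows, so rows that do not move let the fingers close. It gives the time, the measured TCP pose, the force, the opening and the grip force at its end, in the units of the state.
- get_state(): the state, without advancing time (a new reading comes with each control period).
- snapshot(name): name is "side" or "top"; returns a dict with "img" (400x640x3 uint8, red, green, blue), "z_map" (400x640 float32, m along the optical axis (not along the pixel's ray), 0 where there is no reading), "camera_matrix" (3x3 intrinsics, pixels), "origin" and "attitude" of the camera in the world. Camera axes: x right, y down, z forward; pixel columns grow to the right and rows downward; lengths in m; the calibration is good to about 2 mm. A picture is of the moment at which its call begins.
- job_done(): hands the job in; it is judged then, once.
The state is a dict: "time": time; "joints": joint angles; "qvel": joint speeds; "joint_efforts": joint torques, N m; "tcp_pos": TCP position; "orientation": TCP orientation; "wrist_force": force on the tool from outside, world axes, zero at the start; "torque": the same for the moment, N m; "width": finger opening in m; "gripper_force": force on a finger pad.
Only numpy, scipy, OpenCV 4.12 (cv2) and the standard library are available. Lean on these libraries where they do the work, as an engineer would, in place of code of your own. Each camera call takes 0.05 s, during which the arm holds its last target. There are 200 camera calls.

## Working session

There is one attempt and no reset: what is moved stays moved. The work goes in short steps, Python scripts to look and compute and a tool call to move; the robot and the scene stay as the last step left them, time stands still between calls to the robot, and variables do not carry over. Pictures are saved under pics/ and viewed, at most 10 in all, crops included, and the job is handed in when it is done.

Besides the shell and the picture viewer there is one more tool, called after "Request:" by a JSON object that holds its "method" and its "body". move_arm: Moves the arm, as the interface text tells. Its arguments: {"type":"object","properties":{"commands":{"type":"array"},"grip_force":{"type":"number"}},"required":["commands"]}

```bash
mkdir -p pics; python3 - <<'E'
from cell import *
import cv2,numpy as np
for n in("top","side"):
    s=snapshot(n); cv2.imwrite(f"pics/{n}0.png",s["img"][:,:,::-1]); np.savez(f"{n}0.npz",**s); print(n,s["origin"],s["attitude"],s["camera_matrix"])
st=get_state(); print(st)
E
```

```text
top [ 0.31042526 -0.08094994  1.23062991] [[ 0.00765443 -0.98491609  0.17286324]
 [-0.9999243  -0.00920425 -0.00816579]
 [ 0.00963369 -0.17278765 -0.98491199]] [[405.20606494   0.         314.85478243]
 [  0.         405.20606494 197.11870168]
 [  0.           0.           1.        ]]
side [-0.07472151 -0.70319669  0.66619148] [[ 0.70731025 -0.3738696   0.59994478]
 [-0.70671591 -0.39352386  0.58795544]
 [ 0.01627392 -0.83985743 -0.54256305]] [[374.6355612    0.         316.33593309]
 [  0.         374.6355612  200.73641818]
 [  0.           0.           1.        ]]
{'time': 0.1, 'joints': array([ 6.58548607e+01,  2.01231619e+01,  9.46738281e+01,  9.07356739e-04,
        6.52657107e+01, -4.84622964e+00]), 'qvel': array([-0.00505769, -0.04523312, -0.13012899, -0.0595257 ,  0.03358277,
       -0.05076297]), 'joint_efforts': array([ 3.66920949e-04, -5.06842124e+01, -2.91878611e+01, -6.68912435e-05,
        2.61905770e-03,  6.98334787e-06]), 'tcp_pos': array([0.18162023, 0.51884727, 0.24979036]), 'orientation': array([[-9.43805024e-01,  3.30502442e-01, -4.60761811e-04],
       [ 3.30502746e-01,  9.43804508e-01, -9.92709393e-04],
       [ 1.06776196e-04, -1.08920716e-03, -9.99999401e-01]]), 'wrist_force': array([-0.54216621,  0.00551576,  0.75091032]), 'torque': array([-0.03009805, -0.00329769,  0.03734697]), 'gripper_force': 0.0, 'width': 0.0855983188077804}
```

View pics/top0.png

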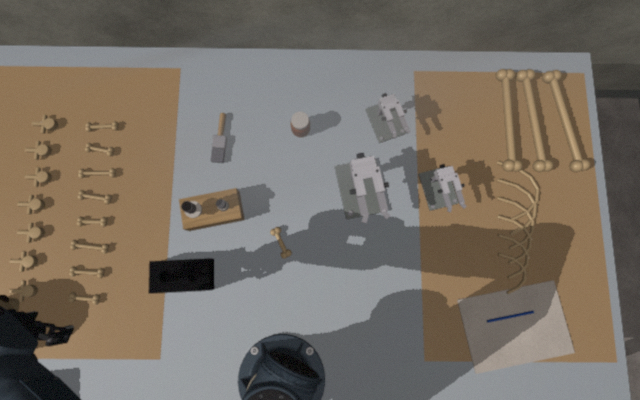

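View pics/side0.png

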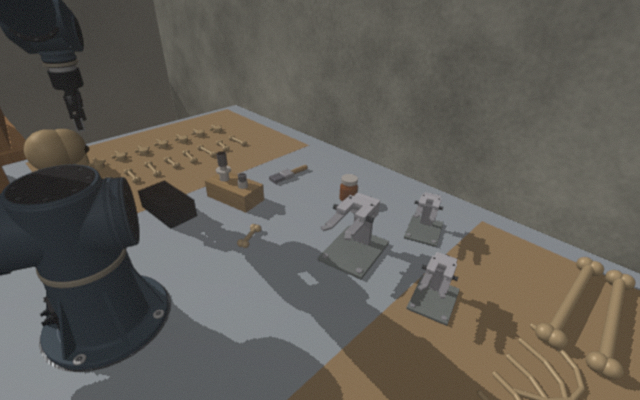

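Top view: the wooden block is at (211,208), with the cartridge in its left hole at (191,208) and the tube in its right hole at (222,204). The black block at (181,276) is a decoy. There are three stands: (366,185), (388,115) and (445,187). The first looks largest and fits. I'll confirm this with an enlarged crop and point clouds.

```bash
cat > h.py <<'E'
import numpy as np
def load(n):
    s=np.load(n); z=s["z_map"]; K=s["camera_matrix"]; v,u=np.indices(z.shape)
    c=np.stack([(u-K[0,2])/K[0,0]*z,(v-K[1,2])/K[1,1]*z,z],-1)
    P=c@s["attitude"].T+s["origin"]; P[z==0]=np.nan
    return s["img"],P
E
python3 - <<'E'
from h import *; import cv2
a,P=load("top0.npz"); b,Q=load("side0.npz")
A=cv2.resize(a[135:235,165:295],(520,400),interpolation=2); 
B=cv2.resize(a[80:230,320:480],(480,450),interpolation=2)
C=cv2.resize(b[140:280,190:470],(800,400),interpolation=2)
cv2.imwrite("pics/c1.png",B[:,:,::-1]);cv2.imwrite("pics/c2.png",C[:,:,::-1])
def base(nm,u0,u1,v0,v1,zl,zh):
    R=P[v0:v1,u0:u1].reshape(-1,3); m=(R[:,2]>zl)&(R[:,2]<zh); R=R[m]
    r=cv2.minAreaRect(R[:,:2].astype(np.float32)); print(nm,m.sum(),r,"z",np.percentile(R[:,2],[5,50,95]).round(4),"med",np.median(R,0).round(4))
base("block",172,250,180,235,.055,.066)
base("cart",172,210,190,225,.125,.2)
base("cartflange",172,210,190,225,.08,.12)
base("tube",205,240,190,220,.085,.13)
for n,w in (("big",(328,400,145,225)),("s2",(360,412,88,142)),("s3",(415,470,160,215))):
    base(n+" base",*w,.004,.03); base(n+" head",*w,.08,.25)
base("jar",285,315,105,140,.06,.1)
base("bone",268,295,222,262,.008,.05)
E
```

```text
block 1399 ((0.4797806739807129, 0.21693086624145508), (0.0904226005077362, 0.1714373528957367), 12.045675277709961) z [0.0562 0.0597 0.0635] med [0.4753 0.21   0.0597]
cart 131 ((0.47108498215675354, 0.2559337317943573), (0.02965482883155346, 0.028747353702783585), 65.63543701171875) z [0.1293 0.1512 0.1553] med [0.4695 0.2527 0.1512]
cartflange 132 ((0.4700714647769928, 0.252362459897995), (0.04019870609045029, 0.04608111083507538), 64.08760833740234) z [0.0914 0.0959 0.1112] med [0.4641 0.2454 0.0959]
tube 76 ((0.4879837930202484, 0.17643722891807556), (0.025414645671844482, 0.024198347702622414), 4.470893859863281) z [0.0911 0.099  0.1018] med [0.4872 0.1767 0.099 ]
big base 1314 ((0.5688031315803528, -0.24301548302173615), (0.24954324960708618, 0.2230919748544693), 0.6439300775527954) z [0.0046 0.0112 0.0157] med [ 0.5358 -0.2013  0.0112]
big head 1386 ((0.5345585942268372, -0.2346038818359375), (0.19449545443058014, 0.10720542818307877), 13.640315055847168) z [0.1362 0.1494 0.1588] med [ 0.5413 -0.2254  0.1494]
s2 base 763 ((0.7949365973472595, -0.31382715702056885), (0.1584648
[... 273 characters left out ...]
  0.1067]
s3 base 837 ((0.5639972686767578, -0.48476842045783997), (0.16789662837982178, 0.17451906204223633), 88.02407836914062) z [0.0044 0.0083 0.013 ] med [ 0.5445 -0.4548  0.0083]
s3 head 701 ((0.5404626131057739, -0.47437915205955505), (0.1404949128627777, 0.07490409910678864), 3.931323528289795) z [0.0956 0.1062 0.1144] med [ 0.5489 -0.4665  0.1062]
jar 258 ((0.7456651926040649, -0.042741529643535614), (0.05100221559405327, 0.05200882628560066), 88.83184814453125) z [0.0703 0.0794 0.0832] med [ 0.7443 -0.0418  0.0794]
bone 233 ((0.3821973502635956, 0.010483801364898682), (0.10369333624839783, 0.03324999287724495), 25.566518783569336) z [0.0116 0.0176 0.023 ] med [0.3866 0.0118 0.0176]
```

View pics/c1.png

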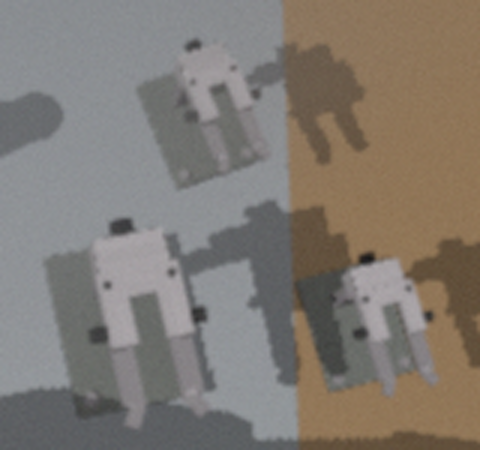

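View pics/c2.png

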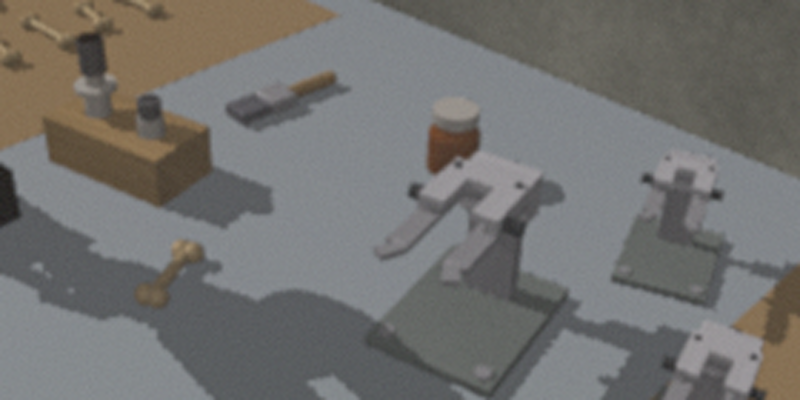

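The crops confirm it: the stand at (366,185) is clearly the largest, with its base and head about 1.4 times the others, and its mouth faces the robot. The cartridge is in the hole at (191,208), with a flange and dark head visible; its neighbour is the tube with no flange. Next I'll fit the stand's axis and heights.

```bash
cat > fit.py <<'E'
from h import *; import cv2
from scipy.optimize import minimize
def run(f,plot=None):
    a,P=load(f)
    R=P[140:230,325:405].reshape(-1,3) if "top" in f else P[180:290,310:400].reshape(-1,3)
    R=R[(R[:,2]>.12)&(R[:,2]<.2)]
    return R
R=run("top0.npz")
print(np.histogram(R[:,2],bins=np.arange(.12,.18,.003)))
# base rectangle
a,P=load("top0.npz"); B=P[140:230,325:405].reshape(-1,3); B=B[(B[:,2]>.006)&(B[:,2]<.02)]
for yaw0 in np.deg2rad([13.6]):
    for it in range(3):
        c,s=np.cos(yaw0),np.sin(yaw0)
        X=R[:,0]*c+R[:,1]*s; Y=-R[:,0]*s+R[:,1]*c
        x1=np.percentile(X,0.3); xs=[];yc=[]
        # per-x centre lines
        for x in np.arange(x1+.004,X.max()-.01,.006):
            m=abs(X-x)<.003; y=Y[m]; z=R[m,2]
            y=y[abs(y-np.median(Y))<.045]
            if len(y)<10: continue
            lo,hi=y.min(),y.max(); g=np.sort(y); k=np.argmax(np.diff(g)); 
            xs.append(x); yc.append((g[k]+g[k+1])/2 if np.diff(g).max()>.015 else np.nan)
            if it==2: print(round(x-x1,3),"out",round(lo,4),round(hi,4),"mid",round((lo+hi)/2,4),"gap",round(g[k],4),round(g[k+1],4),round((g[k]+g[k+1])/2,4),"z",np.round(np.median(z),4))
        xs=np.array(xs);yc=np.array(yc);m=~np.isnan(yc)
        p=np.polyfit(xs[m],yc[m],1); yaw0+=p[0]; print(np.rad2deg(yaw0),p,x1)
Xb=B[:,0]*c+B[:,1]*s; Yb=-B[:,0]*s+B[:,1]*c
print("base x",np.percentile(Xb,[1,50,99]),"y",np.percentile(Yb,[1,50,99]))
E
python3 fit.py
```

```text
(array([  1,   1,   6,   7,  25, 110, 222,  90,  88, 174, 106, 225, 264,
        56,   4,   0,   0,   0,   0]), array([0.12 , 0.123, 0.126, 0.129, 0.132, 0.135, 0.138, 0.141, 0.144,
       0.147, 0.15 , 0.153, 0.156, 0.159, 0.162, 0.165, 0.168, 0.171,
       0.174, 0.177]))
12.571937336949146 [-0.01794308 -0.34462556] 0.3687007156983547
12.638703535606945 [ 0.00116529 -0.34504025] 0.37492714115573594
0.004 out -0.3845 -0.3056 mid -0.3451 gap -0.3685 -0.3197 -0.3441 z 0.138
0.01 out -0.3811 -0.3072 mid -0.3441 gap -0.364 -0.324 -0.344 z 0.1398
0.016 out -0.3777 -0.3113 mid -0.3445 gap -0.3623 -0.328 -0.3451 z 0.1396
0.022 out -0.3833 -0.3076 mid -0.3454 gap -0.3634 -0.3269 -0.3452 z 0.1399
0.028 out -0.3825 -0.3084 mid -0.3454 gap -0.3622 -0.3286 -0.3454 z 0.1398
0.034 out -0.384 -0.3073 mid -0.3456 gap -0.3627 -0.3277 -0.3452 z 0.1395
0.04 out -0.3825 -0.3083 mid -0.3454 gap -0.362 -0.3278 -0.3449 z 0.1394
0.046 out -0.3823 -0.3078 mid -0.3451 gap -0.3628 -0.3272 -0.345 z 0.1389
0.052 out -0.3812 -0.3085 mid -0.3448 gap -0.3627 -0.3284 -0.3456 z 0.1394
0.058 out -0.3839 -0.3078 mid -
[... 895 characters left out ...]
ap -0.3418 -0.3386 -0.3402 z 0.1569
0.136 out -0.3835 -0.3085 mid -0.346 gap -0.3259 -0.3232 -0.3245 z 0.1573
0.142 out -0.3779 -0.3087 mid -0.3433 gap -0.315 -0.3108 -0.3129 z 0.1501
0.148 out -0.3791 -0.3135 mid -0.3463 gap -0.347 -0.3437 -0.3454 z 0.1484
0.154 out -0.3777 -0.3136 mid -0.3457 gap -0.3516 -0.3487 -0.3502 z 0.1475
0.16 out -0.3787 -0.3131 mid -0.3459 gap -0.3468 -0.344 -0.3454 z 0.1485
0.166 out -0.3797 -0.313 mid -0.3463 gap -0.3315 -0.3284 -0.3299 z 0.1489
0.172 out -0.3788 -0.3138 mid -0.3463 gap -0.3222 -0.3188 -0.3205 z 0.1484
11.914902721427012 [-0.01263271 -0.33982902] 0.3745496090826876
base x [0.4061222  0.47323567 0.62355579] y [-0.44882135 -0.31482016 -0.28103533]
```

Request:
{"method": "move_arm", "body": {"commands": [{"travel": [0,0,0],"turn": 0.169,"grip": 1},{"travel": [0,0,0],"turn": 0.169,"grip": 1},{"travel": [0,0,0],"turn": 0.169,"grip": 1},{"travel": [0,0,0],"turn": 0.169,"grip": 1},{"travel": [0,0,0],"turn": 0.169,"grip": 1},{"travel": [0,0,0],"turn": 0.169,"grip": 1}], "grip_force": 60}}

```text
time: 0.85
tcp_pos: [0.1817, 0.5189, 0.25]
orientation: [[-0.213, 0.977, -0.0], [0.977, 0.213, -0.001], [-0.001, -0.0, -1.0]]
wrist_force: [0.6, 0.1, -0.9]
width: 0.0848
gripper_force: 0.0
```

Request:
{"method": "move_arm", "body": {"commands": [{"travel": [-40,28,0],"turn": 0,"grip": 1},{"travel": [-40,28,0],"turn": 0,"grip": 1},{"travel": [-40,28,0],"turn": 0,"grip": 1},{"travel": [-40,28,0],"turn": 0,"grip": 1},{"travel": [-40,28,0],"turn": 0,"grip": 1},{"travel": [-40,28,0],"turn": 0,"grip": 1},{"travel": [-40,28,0],"turn": 0,"grip": 1},{"travel": [-40,28,0],"turn": 0,"grip": 1}]}}

```text
time: 1.85
tcp_pos: [0.4711, 0.2544, 0.2501]
orientation: [[-0.218, 0.976, -0.0], [0.976, 0.218, -0.0], [-0.0, -0.0, -1.0]]
wrist_force: [-0.5, 0.9, 0.4]
width: 0.0853
gripper_force: 0.0
```

Request:
{"method": "move_arm", "body": {"commands": [{"travel": [0,0,0],"turn": 0,"grip": 1},{"travel": [0,0,0],"turn": 0,"grip": 1}]}}

```text
time: 2.1
tcp_pos: [0.4697, 0.2558, 0.25]
orientation: [[-0.218, 0.976, -0.001], [0.976, 0.218, -0.0], [0.0, -0.001, -1.0]]
wrist_force: [-0.8, -0.4, 0.6]
width: 0.0856
gripper_force: 0.0
```

```bash
cat > st.py <<'E'
from cell import *; import numpy as np,sys
s=get_state(); p=s["tcp_pos"]; O=s["orientation"]
print("t",round(s["time"],2),"p",p.round(4),"yaw_y",np.rad2deg(np.arctan2(O[1,1],O[0,1])).round(2),"z",O[:,2].round(4),"F",s["wrist_force"].round(2),"T",s["torque"].round(2),"w",round(s["width"],4),"g",s["gripper_force"],"J",s["joints"].round(1))
if len(sys.argv)>3:
    print("tool mm",(O.T@(np.array(sys.argv[1:4],float)-p)*1000).round(1))
E
python3 st.py .4712 .256 .137
```

```text
t 2.1 p [0.4697 0.2558 0.25  ] yaw_y 12.59 z [-9.e-04 -1.e-04 -1.e+00] F [-0.8  -0.4   0.56] T [ 0.   -0.   -0.04] w 0.0856 g 0.0 J [23.6 18.6 96.9  0.  64.6 11. ]
tool mm [ -0.2   1.6 113. ]
```

Request:
{"method": "move_arm", "body": {"commands": [{"travel": [0,1.5,25],"turn": 0,"grip": 1},{"travel": [0,0,30],"turn": 0,"grip": 1},{"travel": [0,0,30],"turn": 0,"grip": 1},{"travel": [0,0,18],"turn": 0,"grip": 1},{"travel": [0,0,10],"turn": 0,"grip": 1},{"travel": [0,0,0],"turn": 0,"grip": 1}]}}

```text
time: 2.85
tcp_pos: [0.4711, 0.2565, 0.1371]
orientation: [[-0.219, 0.976, -0.001], [0.976, 0.219, -0.0], [-0.0, -0.001, -1.0]]
wrist_force: [-0.2, 0.3, -1.1]
width: 0.0854
gripper_force: 0.0
```

Request:
{"method": "move_arm", "body": {"commands": [{"travel": [0,0,0],"turn": 0,"grip": 0.6},{"travel": [0,0,0],"turn": 0,"grip": 0.5},{"travel": [0,0,0],"turn": 0,"grip": 0.4},{"travel": [0,0,0],"turn": 0,"grip": 0.3},{"travel": [0,0,0],"turn": 0,"grip": 0.2},{"travel": [0,0,0],"turn": 0,"grip": 0.1},{"travel": [0,0,0],"turn": 0,"grip": 0},{"travel": [0,0,0],"turn": 0,"grip": 0}]}}

```text
time: 3.85
tcp_pos: [0.4719, 0.2561, 0.1378]
orientation: [[-0.218, 0.976, 0.001], [0.976, 0.218, 0.0], [0.0, 0.001, -1.0]]
wrist_force: [-0.2, -0.1, 6.9]
width: 0.0287
gripper_force: 59.0
```

```bash
python3 st.py
```

```text
t 3.85 p [0.4719 0.2561 0.1378] yaw_y 12.6 z [ 9.e-04  4.e-04 -1.e+00] F [-0.2  -0.13  6.89] T [-0.15  0.15 -0.02] w 0.0287 g 58.962024450302124 J [ 23.5  27.1 102.2  -0.   50.6  10.9]
```

Request:
{"method": "move_arm", "body": {"commands": [{"travel": [0,0,0],"turn": 0,"grip": 0},{"travel": [0,0,-8],"turn": 0,"grip": 0},{"travel": [0,0,-12],"turn": 0,"grip": 0},{"travel": [0,0,-15],"turn": 0,"grip": 0},{"travel": [0,0,-15],"turn": 0,"grip": 0},{"travel": [0,0,-15],"turn": 0,"grip": 0},{"travel": [0,0,-10],"turn": 0,"grip": 0},{"travel": [0,0,0],"turn": 0,"grip": 0}], "grip_force": 90}}

```text
time: 4.85
tcp_pos: [0.4719, 0.2561, 0.2131]
orientation: [[-0.218, 0.976, 0.001], [0.976, 0.218, 0.001], [0.0, 0.001, -1.0]]
wrist_force: [-0.8, -0.5, -2.2]
width: 0.0282
gripper_force: 88.8
```

```bash
python3 - <<'E'
import numpy as np
c,s=np.cos(np.deg2rad(12.64)),np.sin(np.deg2rad(12.64))
for X in(-.16,-.065,0):
    x,y=.4748+X,-.3453; print(X,round(c*x-s*y,4),round(s*x+c*y,4))
E
python3 st.py .3828 -.2681 .243
```

```text
-0.16 0.3827 -0.268
-0.065 0.4754 -0.2473
0 0.5389 -0.233
t 4.85 p [0.4719 0.2561 0.2131] yaw_y 12.61 z [ 1.2e-03  5.0e-04 -1.0e+00] F [-0.84 -0.46 -2.2 ] T [ 0.02 -0.   -0.01] w 0.0282 g 88.83409380912781 J [23.5 21.1 98.9 -0.  59.9 10.9]
tool mm [-492.1 -201.3  -30.3]
```

Request:
{"method": "move_arm", "body": {"commands": [{"travel": [-15,-6,-10],"turn": 0,"grip": 0},{"travel": [-30,-12,-10],"turn": 0,"grip": 0},{"travel": [-35,-14.3,-10],"turn": 0,"grip": 0},{"travel": [-35,-14.3,0],"turn": 0,"grip": 0},{"travel": [-35,-14.3,0],"turn": 0,"grip": 0},{"travel": [-35,-14.3,0],"turn": 0,"grip": 0},{"travel": [-35,-14.3,0],"turn": 0,"grip": 0},{"travel": [-35,-14.3,0],"turn": 0,"grip": 0}]}}

```text
time: 5.85
tcp_pos: [0.425, -0.0171, 0.2424]
orientation: [[-0.218, 0.976, -0.0], [0.976, 0.218, -0.0], [-0.0, -0.0, -1.0]]
wrist_force: [0.6, -0.4, -1.6]
width: 0.0277
gripper_force: 88.9
```

Request:
{"method": "move_arm", "body": {"commands": [{"travel": [-35,-14.3,0],"turn": 0,"grip": 0},{"travel": [-35,-14.3,0],"turn": 0,"grip": 0},{"travel": [-35,-14.3,0],"turn": 0,"grip": 0},{"travel": [-35,-14.3,0],"turn": 0,"grip": 0},{"travel": [-35,-14.3,0],"turn": 0,"grip": 0},{"travel": [-35,-14.3,0],"turn": 0,"grip": 0},{"travel": [-27,-11,0],"turn": 0,"grip": 0},{"travel": [0,0,0],"turn": 0,"grip": 0}]}}

```text
time: 6.85
tcp_pos: [0.3821, -0.2694, 0.2422]
orientation: [[-0.216, 0.976, -0.001], [0.976, 0.216, 0.0], [0.0, -0.0, -1.0]]
wrist_force: [-1.2, 0.2, -2.7]
width: 0.0282
gripper_force: 88.9
```

```bash
python3 st.py .3828 -.2681 .195; python3 - <<'E'
from cell import *
import cv2,numpy as np
from h import *
for n in("top","side"):
    s=snapshot(n); np.savez(f"{n}1.npz",**s)
a,P=load("side1.npz"); b,Q=load("top1.npz")
t=np.array([.3828,-.2681])
for nm,R in(("side",P),("top",Q)):
    d=np.linalg.norm(R[...,:2]-t,axis=-1); m=(d<.04)&(R[...,2]>.08)&(R[...,2]<.24)
    v,u=np.nonzero(m); print(nm,m.sum(),u.min() if m.any() else 0,u.max() if m.any() else 0,v.min() if m.any() else 0,v.max() if m.any() else 0)
cv2.imwrite("pics/s1.png",cv2.resize(a[100:300,180:420],(720,600),interpolation=2)[:,:,::-1])
E
```

```text
t 6.85 p [ 0.3821 -0.2694  0.2422] yaw_y 12.46 z [-5.e-04  1.e-04 -1.e+00] F [-1.23  0.23 -2.73] T [ 0.01 -0.06  0.02] w 0.0282 g 88.92803907394409 J [-40.9  12.  106.8  -0.   61.1 -53.3]
tool mm [ 1.1  1.  47.2]
side 687 310 332 206 256
top 2 380 381 238 239
```

View pics/s1.png

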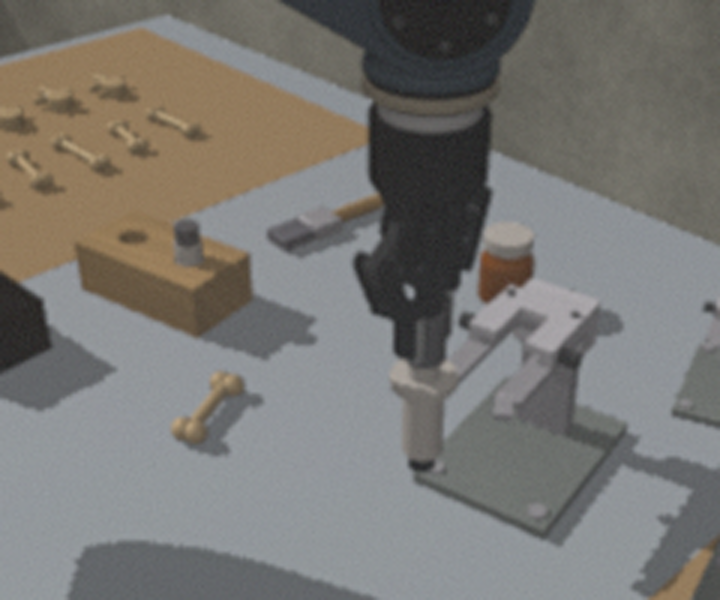

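The picture shows the cartridge hanging upright in the jaws (flange at crop (422,378), cap at (422,465)), and the tube and bone undisturbed. I'll measure its axis and heights relative to the TCP.

```bash
cat > cart.py <<'E'
from h import *; import sys
from scipy.optimize import least_squares
def cart(f,tcp,cb):
    a,P=load(f); b=np.r_[tcp[:2],cb]; R=P[(np.linalg.norm(P[...,:2]-tcp[:2],axis=-1)<.05)]; R=R[(R[:,2]>cb-.01)&(R[:,2]<cb+.096)]
    o=np.load(f)["origin"]
    def r(q,ret=0):
        ax=q[:2]+np.outer(R[:,2]-cb-.05,q[2:4]); d=np.linalg.norm(R[:,:2]-ax,axis=1)
        h=R[:,2]-q[4]
        # distance to union of solids' surface
        S=[(0,.015,.010),(.015,.075,.015),(.075,.081,.024)]
        D=[]
        for l,u,rr in S:
            dz=np.maximum(l-h,h-u); dr=d-rr
            D.append(np.where((dz>0)&(dr>0),np.hypot(dz,dr),np.maximum(dz,dr)))
        return np.min(D,0)
    q=least_squares(r,[tcp[0],tcp[1],0,0,cb],loss="soft_l1",f_scale=.002,x_scale=[.01,.01,.05,.05,.01]); 
    return q.x,len(R),np.median(abs(r(q.x)))
if __name__=="__main__":
    q,n,e=cart(sys.argv[1],np.array(sys.argv[2:5],float),float(sys.argv[5])); print("axis xy@50mm",q[:2].round(4),"tilt",q[2:4].round(3),"bottom z",q[4].round(4),"n",n,"res",e)
E
python3 cart.py side1.npz .3825 -.2685 .2422 .120; python3 st.py
```

```text
axis xy@50mm [ 0.3834 -0.269 ] tilt [-0.002 -0.002] bottom z 0.12 n 549 res 0.0006016900958085679
t 6.95 p [ 0.3826 -0.2677  0.2422] yaw_y 12.56 z [-5.e-04  5.e-04 -1.e+00] F [-0.35  0.71 -1.84] T [-0.03 -0.    0.02] w 0.0284 g 88.92754554748535 J [-40.7  12.  106.9   0.   61.1 -53.3]
```

```bash
python3 - <<'E'
from h import *
c,s=np.cos(np.deg2rad(12.64)),np.sin(np.deg2rad(12.64))
for f in("side0.npz","top0.npz"):
    a,P=load(f); R=P.reshape(-1,3)
    X=R[:,0]*c+R[:,1]*s-.4748; Y=-R[:,0]*s+R[:,1]*c+.3453; Z=R[:,2]
    for nm,m in(("prong",(abs(Z-.139)<.004)&(X>-.08)&(X<-.035)&(abs(Y)<.05)),("lip",(abs(Z-.1565)<.004)&(X>-.025)&(X<.04)&(abs(Y)<.041))):
        y=Y[m]; i=y[abs(y)<.03]
        print(f,nm,m.sum(),"outer",np.percentile(y,[1,99]).round(4),"z",np.median(Z[m]).round(4), "inner",np.percentile(y[y<0],98).round(4),np.percentile(y[y>0],2).round(4),"X",np.percentile(X[m],[1,99]).round(4))
E
```

```text
side0.npz prong 228 outer [-0.0398  0.0365] z 0.1396 inner -0.0195 0.0146 X [-0.0798 -0.0353]
side0.npz lip 374 outer [-0.0404  0.0353] z 0.1567 inner -0.002 0.0014 X [-0.0243  0.0391]
top0.npz prong 242 outer [-0.0377  0.0375] z 0.1395 inner -0.0172 0.0172 X [-0.0796 -0.0355]
top0.npz lip 500 outer [-0.0385  0.0368] z 0.1566 inner -0.002 0.0019 X [-0.0241  0.0392]
```

Request:
{"method": "move_arm", "body": {"commands": [{"travel": [0,0,20],"turn": 0,"grip": 0},{"travel": [0,0,20],"turn": 0,"grip": 0},{"travel": [0,0,9.5],"turn": 0,"grip": 0},{"travel": [0,0,0],"turn": 0,"grip": 0},{"travel": [0,12,0],"turn": 0,"grip": 0},{"travel": [0,12,0],"turn": 0,"grip": 0},{"travel": [0,12,0],"turn": 0,"grip": 0},{"travel": [0,0,0],"turn": 0,"grip": 0}]}}

```text
time: 7.95
tcp_pos: [0.4193, -0.2598, 0.1928]
orientation: [[-0.219, 0.976, 0.0], [0.976, 0.219, -0.0], [-0.0, 0.0, -1.0]]
wrist_force: [0.6, 0.9, -1.7]
width: 0.0281
gripper_force: 89.0
```

```bash
python3 st.py .4754 -.2473 .1927
```

```text
t 7.95 p [ 0.4193 -0.2598  0.1928] yaw_y 12.67 z [ 3.e-04 -2.e-04 -1.e+00] F [ 0.6   0.89 -1.74] T [ 0.04  0.01 -0.01] w 0.0281 g 89.00275111198425 J [-37.2  18.4 106.2   0.   55.3 -49.9]
tool mm [-0.1 57.5  0.1]
```

Request:
{"method": "move_arm", "body": {"commands": [{"travel": [0,8,0],"turn": 0,"grip": 0},{"travel": [0,8,0],"turn": 0,"grip": 0},{"travel": [0,8,0],"turn": 0,"grip": 0},{"travel": [0,8,0],"turn": 0,"grip": 0},{"travel": [0,0,0],"turn": 0,"grip": 0}]}}

```text
time: 8.57
tcp_pos: [0.45, -0.2529, 0.1927]
orientation: [[-0.219, 0.976, 0.0], [0.976, 0.219, 0.0], [-0.0, 0.0, -1.0]]
wrist_force: [0.2, -0.6, -1.2]
width: 0.028
gripper_force: 89.0
```

Request:
{"method": "move_arm", "body": {"commands": [{"travel": [0,8,0],"turn": 0,"grip": 0},{"travel": [0,8,0],"turn": 0,"grip": 0},{"travel": [0,8,0],"turn": 0,"grip": 0},{"travel": [0,1.5,0],"turn": 0,"grip": 0},{"travel": [0,0,0],"turn": 0,"grip": 0},{"travel": [0,0,1.5],"turn": 0,"grip": 0},{"travel": [0,0,1.5],"turn": 0,"grip": 0},{"travel": [0,0,0],"turn": 0,"grip": 0}]}}

```text
time: 9.57
tcp_pos: [0.4743, -0.2475, 0.1896]
orientation: [[-0.218, 0.976, -0.0], [0.976, 0.218, 0.0], [0.0, -0.0, -1.0]]
wrist_force: [0.0, 0.2, -2.3]
width: 0.028
gripper_force: 89.0
```

```bash
python3 st.py; python3 - <<'E'
from cell import *
import cv2,numpy as np
for n in("side","top"):
    s=snapshot(n); np.savez(f"{n}2.npz",**s)
    a=s["img"]
    c=a[150:270,300:440] if n=="side" else a[130:250,300:440]
    if n=="side": cv2.imwrite("pics/s2.png",cv2.resize(c,(700,600),interpolation=2)[:,:,::-1])
E
python3 cart.py side2.npz .4754 -.2473 .19 .068
```

```text
t 9.57 p [ 0.4743 -0.2475  0.1896] yaw_y 12.6 z [-3.e-04  2.e-04 -1.e+00] F [ 0.03  0.17 -2.28] T [-0.01 -0.03  0.02] w 0.028 g 89.0175712108612 J [-32.5  22.7 100.3  -0.   57.  -45.1]
axis xy@50mm [ 0.4762 -0.2508] tilt [ 0.037 -0.104] bottom z 0.0663 n 714 res 0.002428507728255827
```

View pics/s2.png

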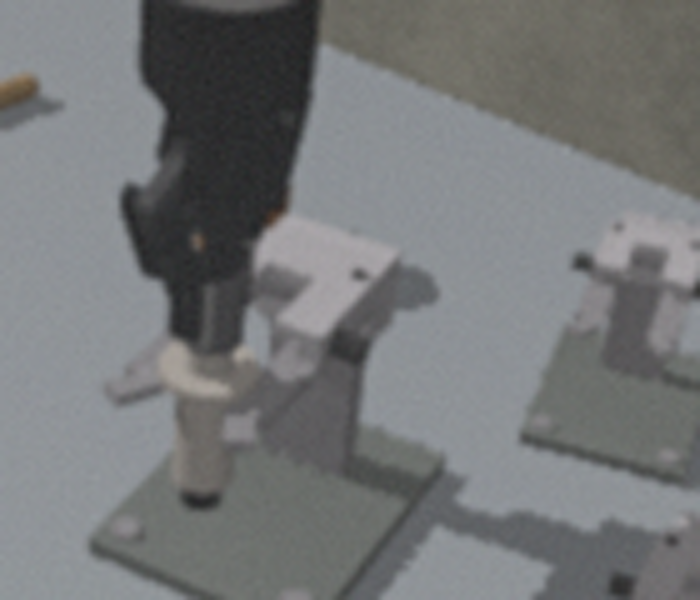

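```bash
python3 - <<'E'
from h import *
c,s=np.cos(np.deg2rad(12.64)),np.sin(np.deg2rad(12.64))
a,P=load("side2.npz"); R=P.reshape(-1,3)
X=R[:,0]*c+R[:,1]*s-.4748; Y=-R[:,0]*s+R[:,1]*c+.3453; Z=R[:,2]
for l,h in((.085,.1),(.1,.115),(.115,.13),(.136,.142),(.143,.15)):
    m=(Z>l)&(Z<h)&(abs(X+.06)<.04)&(abs(Y)<.03); print(l,m.sum(),"X",np.percentile(X[m],[2,50,98]).round(4),"Y",np.percentile(Y[m],[2,50,98]).round(4))
E
```

```text
0.085 58 X [-0.0811 -0.0775 -0.0625] Y [-0.0155 -0.0078  0.0072]
0.1 51 X [-0.0818 -0.0781 -0.0703] Y [-0.016  -0.0063  0.0079]
0.115 51 X [-0.0816 -0.0787 -0.0724] Y [-0.0141 -0.0045  0.0098]
0.136 124 X [-0.0971 -0.074  -0.025 ] Y [-0.0295 -0.0219  0.0295]
0.143 155 X [-0.0896 -0.0754 -0.0439] Y [-0.024  -0.0082  0.0209]
```

Request:
{"method": "move_arm", "body": {"commands": [{"travel": [0,0,0.7],"turn": 0,"grip": 0},{"travel": [0,0,0.7],"turn": 0,"grip": 0},{"travel": [0,0,0],"turn": 0,"grip": 0}]}}

```text
time: 10.05
tcp_pos: [0.4744, -0.2475, 0.1883]
orientation: [[-0.218, 0.976, -0.0], [0.976, 0.218, 0.0], [0.0, -0.0, -1.0]]
wrist_force: [0.8, 0.3, -1.6]
width: 0.0283
gripper_force: 89.0
```

Request:
{"method": "move_arm", "body": {"commands": [{"travel": [0,0,0.5],"turn": 0,"grip": 0},{"travel": [0,0,0],"turn": 0,"grip": 0}]}}

```text
time: 10.3
tcp_pos: [0.4744, -0.2475, 0.1879]
orientation: [[-0.218, 0.976, -0.0], [0.976, 0.218, 0.0], [0.0, -0.0, -1.0]]
wrist_force: [0.1, 1.4, -2.0]
width: 0.0283
gripper_force: 89.0
```

Request:
{"method": "move_arm", "body": {"commands": [{"travel": [0,0,0.5],"turn": 0,"grip": 0},{"travel": [0,0,0],"turn": 0,"grip": 0}]}}

```text
time: 10.55
tcp_pos: [0.4745, -0.2475, 0.1877]
orientation: [[-0.218, 0.976, 0.0], [0.976, 0.218, -0.0], [-0.0, 0.0, -1.0]]
wrist_force: [-1.8, 1.4, 3.5]
width: 0.0281
gripper_force: 89.6
```

Plate felt at TCP z = 0.1877, so its top is about 0.1405. This agrees with the camera's 0.1395. Now sliding under the lip.

Request:
{"method": "move_arm", "body": {"commands": [{"travel": [0,4,0],"turn": 0,"grip": 0},{"travel": [0,4,0],"turn": 0,"grip": 0},{"travel": [0,4,0],"turn": 0,"grip": 0},{"travel": [0,4,0],"turn": 0,"grip": 0},{"travel": [0,0,0],"turn": 0,"grip": 0}]}}

```text
time: 11.18
tcp_pos: [0.4904, -0.2442, 0.1877]
orientation: [[-0.218, 0.976, 0.0], [0.976, 0.218, -0.001], [-0.001, 0.0, -1.0]]
wrist_force: [-3.2, -0.8, 4.7]
width: 0.028
gripper_force: 90.0
```

Request:
{"method": "move_arm", "body": {"commands": [{"travel": [0,3,0],"turn": 0,"grip": 0},{"travel": [0,3,0],"turn": 0,"grip": 0},{"travel": [0,3,0],"turn": 0,"grip": 0},{"travel": [0,0,0],"turn": 0,"grip": 0}]}}

```text
time: 11.68
tcp_pos: [0.499, -0.2422, 0.1877]
orientation: [[-0.218, 0.976, -0.0], [0.976, 0.218, -0.0], [-0.0, -0.0, -1.0]]
wrist_force: [-3.6, -1.3, 5.2]
width: 0.0277
gripper_force: 90.1
```

```bash
python3 st.py .5389 -.233 .1877
```

```text
t 11.68 p [ 0.499  -0.2422  0.1877] yaw_y 12.61 z [-0.e+00 -5.e-04 -1.e+00] F [-3.6  -1.28  5.16] T [-0.09  0.62 -0.06] w 0.0277 g 90.05307197570801 J [-30.7  24.7  97.5  -0.   57.8 -43.3]
tool mm [ 0.3 40.9 -0. ]
```

Request:
{"method": "move_arm", "body": {"commands": [{"travel": [0,3,-0.1],"turn": 0,"grip": 0},{"travel": [0,3,0],"turn": 0,"grip": 0},{"travel": [0,3,0],"turn": 0,"grip": 0},{"travel": [0,0,0],"turn": 0,"grip": 0}]}}

```text
time: 12.18
tcp_pos: [0.5079, -0.2402, 0.1877]
orientation: [[-0.218, 0.976, 0.0], [0.976, 0.218, -0.0], [-0.0, 0.0, -1.0]]
wrist_force: [-2.8, 0.1, 5.0]
width: 0.028
gripper_force: 90.1
```

Request:
{"method": "move_arm", "body": {"commands": [{"travel": [0,3,0],"turn": 0,"grip": 0},{"travel": [0,3,0],"turn": 0,"grip": 0},{"travel": [0,0,0],"turn": 0,"grip": 0}]}}

```text
time: 12.55
tcp_pos: [0.5138, -0.2389, 0.1877]
orientation: [[-0.218, 0.976, 0.0], [0.976, 0.218, -0.0], [-0.0, 0.0, -1.0]]
wrist_force: [-2.6, -1.1, 4.7]
width: 0.0278
gripper_force: 90.1
```

Request:
{"method": "move_arm", "body": {"commands": [{"travel": [0,3,0],"turn": 0,"grip": 0},{"travel": [0,3,0],"turn": 0,"grip": 0},{"travel": [0,0,0],"turn": 0,"grip": 0}]}}

```text
time: 12.92
tcp_pos: [0.5188, -0.238, 0.1877]
orientation: [[-0.218, 0.976, -0.002], [0.976, 0.218, -0.001], [-0.001, -0.002, -1.0]]
wrist_force: [-8.5, -4.4, 7.5]
width: 0.0278
gripper_force: 90.1
```

```bash
python3 st.py .5389 -.233 .1877
```

```text
t 12.93 p [ 0.5188 -0.238   0.1877] yaw_y 12.62 z [-0.0018 -0.001  -1.    ] F [-8.46 -4.39  7.5 ] T [-0.66  1.72  0.  ] w 0.0278 g 90.14517903327942 J [-29.3  26.3  94.9  -0.1  58.8 -41.8]
tool mm [ 0.5 20.7 -0. ]
```

Request:
{"method": "move_arm", "body": {"commands": [{"travel": [0,2,0],"turn": 0,"grip": 0},{"travel": [0,0,0],"turn": 0,"grip": 0}]}}

```text
time: 13.18
tcp_pos: [0.5206, -0.2376, 0.1877]
orientation: [[-0.218, 0.976, -0.002], [0.976, 0.218, -0.001], [-0.0, -0.002, -1.0]]
wrist_force: [-9.5, -4.8, 7.5]
width: 0.028
gripper_force: 90.3
```

Request:
{"method": "move_arm", "body": {"commands": [{"travel": [0,2,0],"turn": 0,"grip": 0},{"travel": [0,0,0],"turn": 0,"grip": 0}]}}

```text
time: 13.42
tcp_pos: [0.5226, -0.2372, 0.1877]
orientation: [[-0.218, 0.976, -0.002], [0.976, 0.218, -0.001], [-0.001, -0.002, -1.0]]
wrist_force: [-8.7, -4.4, 7.9]
width: 0.0281
gripper_force: 90.3
```

```bash
python3 st.py .5389 -.233 .1877
```

```text
t 13.43 p [ 0.5226 -0.2372  0.1877] yaw_y 12.62 z [-0.002 -0.001 -1.   ] F [-8.71 -4.4   7.94] T [-0.76  1.84  0.02] w 0.0281 g 90.32747983932495 J [-29.   26.6  94.4  -0.1  59.  -41.6]
tool mm [ 0.5 16.8 -0.1]
```

Request:
{"method": "move_arm", "body": {"commands": [{"travel": [0,2,0],"turn": 0,"grip": 0},{"travel": [0,2,0],"turn": 0,"grip": 0},{"travel": [0,0,0],"turn": 0,"grip": 0}]}}

```text
time: 13.8
tcp_pos: [0.5273, -0.2361, 0.1877]
orientation: [[-0.218, 0.976, -0.0], [0.976, 0.218, -0.001], [-0.001, -0.0, -1.0]]
wrist_force: [-3.9, -3.5, 5.3]
width: 0.0282
gripper_force: 90.3
```

Request:
{"method": "move_arm", "body": {"commands": [{"travel": [0,2,0],"turn": 0,"grip": 0},{"travel": [0,2,0],"turn": 0,"grip": 0},{"travel": [0,0,0],"turn": 0,"grip": 0}]}}

```text
time: 14.18
tcp_pos: [0.5318, -0.235, 0.1878]
orientation: [[-0.218, 0.976, 0.002], [0.976, 0.218, -0.001], [-0.001, 0.001, -1.0]]
wrist_force: [2.2, -3.9, 4.1]
width: 0.0279
gripper_force: 89.7
```

```bash
python3 st.py .5389 -.233 .1877
```

```text
t 14.18 p [ 0.5318 -0.235   0.1878] yaw_y 12.61 z [ 1.7e-03 -7.0e-04 -1.0e+00] F [ 2.24 -3.92  4.11] T [-0.52 -0.2  -0.  ] w 0.0279 g 89.66147661209106 J [-28.4  27.3  93.4   0.   59.2 -41. ]
tool mm [0.4 7.4 0.1]
```

Request:
{"method": "move_arm", "body": {"commands": [{"travel": [-0.3,2,0],"turn": 0,"grip": 0},{"travel": [0,2,0],"turn": 0,"grip": 0},{"travel": [0,0,0],"turn": 0,"grip": 0}]}}

```text
time: 14.55
tcp_pos: [0.5357, -0.2342, 0.1877]
orientation: [[-0.218, 0.976, 0.002], [0.976, 0.218, -0.0], [-0.001, 0.001, -1.0]]
wrist_force: [4.7, -1.4, 4.5]
width: 0.028
gripper_force: 89.8
```

Request:
{"method": "move_arm", "body": {"commands": [{"travel": [0,1,0],"turn": 0,"grip": 0},{"travel": [0,0,0],"turn": 0,"grip": 0}]}}

```text
time: 14.8
tcp_pos: [0.5363, -0.2341, 0.1877]
orientation: [[-0.218, 0.976, 0.001], [0.976, 0.218, -0.0], [-0.0, 0.001, -1.0]]
wrist_force: [3.3, -2.1, 4.7]
width: 0.0279
gripper_force: 89.7
```

Request:
{"method": "move_arm", "body": {"commands": [{"travel": [0,1,0],"turn": 0,"grip": 0},{"travel": [0,0,0],"turn": 0,"grip": 0}]}}

```text
time: 15.05
tcp_pos: [0.5372, -0.2339, 0.1877]
orientation: [[-0.218, 0.976, 0.001], [0.976, 0.218, -0.0], [-0.0, 0.001, -1.0]]
wrist_force: [3.2, -1.7, 5.5]
width: 0.0276
gripper_force: 89.7
```

```bash
python3 st.py .5389 -.233 .1877
```

```text
t 15.05 p [ 0.5372 -0.2339  0.1877] yaw_y 12.61 z [ 6.e-04 -3.e-04 -1.e+00] F [ 3.2  -1.7   5.51] T [-0.4  -0.37  0.  ] w 0.0276 g 89.7197163105011 J [-28.1  27.7  92.6   0.   59.6 -40.7]
tool mm [0.5 1.8 0. ]
```

Request:
{"method": "move_arm", "body": {"commands": [{"travel": [0,0.8,0],"turn": 0,"grip": 0},{"travel": [0,0,0],"turn": 0,"grip": 0}]}}

```text
time: 15.3
tcp_pos: [0.538, -0.2337, 0.1877]
orientation: [[-0.218, 0.976, 0.001], [0.976, 0.218, -0.0], [-0.0, 0.001, -1.0]]
wrist_force: [1.9, -2.0, 5.2]
width: 0.0283
gripper_force: 89.7
```

Request:
{"method": "move_arm", "body": {"commands": [{"travel": [0,0.8,0],"turn": 0,"grip": 0},{"travel": [0,0,0],"turn": 0,"grip": 0}]}}

```text
time: 15.55
tcp_pos: [0.5387, -0.2335, 0.1877]
orientation: [[-0.218, 0.976, 0.0], [0.976, 0.218, -0.0], [-0.0, 0.0, -1.0]]
wrist_force: [1.7, -1.9, 5.1]
width: 0.0279
gripper_force: 89.7
```

Request:
{"method": "move_arm", "body": {"commands": [{"travel": [0,0.5,0],"turn": 0,"grip": 0},{"travel": [0,0,0],"turn": 0,"grip": 0}]}}

```text
time: 15.8
tcp_pos: [0.5392, -0.2335, 0.1877]
orientation: [[-0.218, 0.976, 0.0], [0.976, 0.218, -0.0], [-0.0, 0.0, -1.0]]
wrist_force: [1.4, -2.1, 5.2]
width: 0.0283
gripper_force: 89.7
```

Request:
{"method": "move_arm", "body": {"commands": [{"travel": [0,0.5,0],"turn": 0,"grip": 0},{"travel": [0,0,0],"turn": 0,"grip": 0}]}}

```text
time: 16.05
tcp_pos: [0.5396, -0.2334, 0.1877]
orientation: [[-0.218, 0.976, 0.0], [0.976, 0.218, -0.0], [-0.0, 0.0, -1.0]]
wrist_force: [0.0, -3.4, 6.0]
width: 0.028
gripper_force: 89.7
```

Request:
{"method": "move_arm", "body": {"commands": [{"travel": [0,0.5,0],"turn": 0,"grip": 0},{"travel": [0,0,0],"turn": 0,"grip": 0}]}}

```text
time: 16.3
tcp_pos: [0.54, -0.2334, 0.1877]
orientation: [[-0.218, 0.976, -0.0], [0.976, 0.218, -0.0], [-0.0, -0.0, -1.0]]
wrist_force: [0.6, -2.6, 6.3]
width: 0.0279
gripper_force: 89.7
```

Request:
{"method": "move_arm", "body": {"commands": [{"travel": [0,0.5,0],"turn": 0,"grip": 0},{"travel": [0,0,0],"turn": 0,"grip": 0}]}}

```text
time: 16.55
tcp_pos: [0.5404, -0.2333, 0.1877]
orientation: [[-0.218, 0.976, -0.0], [0.976, 0.218, -0.001], [-0.0, -0.0, -1.0]]
wrist_force: [-0.1, -4.0, 7.0]
width: 0.0278
gripper_force: 89.7
```

Request:
{"method": "move_arm", "body": {"commands": [{"travel": [0,0.6,0],"turn": 0,"grip": 0},{"travel": [0,0,0],"turn": 0,"grip": 0}]}}

```text
time: 16.8
tcp_pos: [0.5408, -0.2333, 0.1877]
orientation: [[-0.218, 0.976, -0.001], [0.976, 0.218, -0.001], [-0.001, -0.001, -1.0]]
wrist_force: [-1.3, -4.7, 6.5]
width: 0.028
gripper_force: 89.9
```

Request:
{"method": "move_arm", "body": {"commands": [{"travel": [0,0.6,0],"turn": 0,"grip": 0},{"travel": [0,0,0],"turn": 0,"grip": 0}]}}

```text
time: 17.05
tcp_pos: [0.5409, -0.2333, 0.1877]
orientation: [[-0.218, 0.976, -0.002], [0.976, 0.218, -0.001], [-0.0, -0.002, -1.0]]
wrist_force: [-4.9, -5.6, 9.1]
width: 0.0276
gripper_force: 90.1
```

Request:
{"method": "move_arm", "body": {"commands": [{"travel": [0,0.6,0],"turn": 0,"grip": 0},{"travel": [0,0,0],"turn": 0,"grip": 0}]}}

```text
time: 17.3
tcp_pos: [0.5411, -0.2332, 0.1877]
orientation: [[-0.218, 0.976, -0.003], [0.976, 0.218, -0.001], [-0.0, -0.003, -1.0]]
wrist_force: [-7.3, -5.9, 10.3]
width: 0.0281
gripper_force: 90.4
```

```bash
python3 st.py .5389 -.233 .1877
```

```text
t 17.3 p [ 0.5411 -0.2332  0.1877] yaw_y 12.61 z [-2.9e-03 -7.0e-04 -1.0e+00] F [-7.27 -5.91 10.34] T [-1.02  1.44  0.04] w 0.0281 g 90.37285208702087 J [-27.8  28.1  92.   -0.1  60.  -40.3]
tool mm [ 0.7 -2.1  0. ]
```

Home: motion stalled with the push force rising. I'll ease the force off, then release and retreat upward.

Request:
{"method": "move_arm", "body": {"commands": [{"travel": [-0.3,-0.8,-0.2],"turn": 0,"grip": 0},{"travel": [0,0,0],"turn": 0,"grip": 0}], "grip_force": 40}}

```text
time: 17.55
tcp_pos: [0.5409, -0.2333, 0.1877]
orientation: [[-0.218, 0.976, -0.002], [0.976, 0.218, -0.0], [0.0, -0.002, -1.0]]
wrist_force: [-2.6, -3.7, 6.7]
width: 0.0283
gripper_force: 90.3
```

Request:
{"method": "move_arm", "body": {"commands": [{"travel": [0,0,0],"turn": 0,"grip": 0.4},{"travel": [0,0,0],"turn": 0,"grip": 0.5},{"travel": [0,0,0],"turn": 0,"grip": 0.7},{"travel": [0,0,0],"turn": 0,"grip": 0.8},{"travel": [0,0,0],"turn": 0,"grip": 0.8}]}}

```text
time: 18.18
tcp_pos: [0.5415, -0.2331, 0.1876]
orientation: [[-0.218, 0.976, -0.0], [0.976, 0.218, 0.0], [0.0, -0.0, -1.0]]
wrist_force: [0.3, 0.6, -0.1]
width: 0.0682
gripper_force: 0.0
```

```bash
python3 st.py
```

```text
t 18.18 p [ 0.5415 -0.2331  0.1876] yaw_y 12.61 z [-1.e-04  1.e-04 -1.e+00] F [ 0.25  0.57 -0.14] T [-0.02  0.   -0.03] w 0.0682 g 0.0 J [-27.8  28.1  92.    0.   59.9 -40.4]
```

Released cleanly. Now lift away and look.

Request:
{"method": "move_arm", "body": {"commands": [{"travel": [0,0,-10],"turn": 0,"grip": 0.8},{"travel": [0,0,-25],"turn": 0,"grip": 0.8},{"travel": [0,0,-30],"turn": 0,"grip": 0.8},{"travel": [0,0,-30],"turn": 0,"grip": 0.8},{"travel": [25,-30,-10],"turn": 0,"grip": 0.8},{"travel": [40,-40,0],"turn": 0,"grip": 0.8},{"travel": [40,-40,0],"turn": 0,"grip": 0.8},{"travel": [40,0,0],"turn": 0,"grip": 0.8}]}}

```text
time: 19.18
tcp_pos: [0.4005, -0.1149, 0.2935]
orientation: [[-0.216, 0.976, 0.001], [0.976, 0.216, -0.0], [-0.001, 0.001, -1.0]]
wrist_force: [1.1, 0.7, 0.2]
width: 0.0686
gripper_force: 0.0
```

Request:
{"method": "move_arm", "body": {"commands": [{"travel": [40,0,0],"turn": 0,"grip": 0.8},{"travel": [40,0,0],"turn": 0,"grip": 0.8},{"travel": [0,0,0],"turn": 0,"grip": 0.8},{"travel": [0,0,0],"turn": 0,"grip": 0.8}]}}

```text
time: 19.68
tcp_pos: [0.3854, -0.0379, 0.2932]
orientation: [[-0.219, 0.976, 0.001], [0.976, 0.219, -0.0], [-0.001, 0.001, -1.0]]
wrist_force: [-0.1, -1.1, 0.8]
width: 0.0686
gripper_force: 0.0
```

```bash
python3 - <<'E'
from cell import *
from h import *
import cv2
for n in("side","top"):
    s=snapshot(n); np.savez(f"{n}3.npz",**s)
a,P=load("top3.npz"); b,_=load("side3.npz")
c,s=np.cos(np.deg2rad(12.64)),np.sin(np.deg2rad(12.64)); R=P[120:240,320:410].reshape(-1,3)
X=R[:,0]*c+R[:,1]*s-.4748; Y=-R[:,0]*s+R[:,1]*c+.3453; Z=R[:,2]
m=(Z>.19)&(Z<.23)&(abs(X)<.05)&(abs(Y)<.05)
r=cv2.minAreaRect(np.c_[X,Y][m].astype(np.float32)); print(m.sum(),r,np.median(Z[m]))
A=cv2.resize(b[150:270,300:440],(467,400),interpolation=2); B=cv2.resize(a[140:230,320:395],(333,400),interpolation=2)
cv2.imwrite("pics/f.png",np.hstack([A,B])[:,:,::-1])
E
```

```text
112 ((0.0005582654848694801, -0.0006998628377914429), (0.0280766524374485, 0.029546957463026047), 53.469932556152344) 0.20244767330992086
```

View pics/f.png

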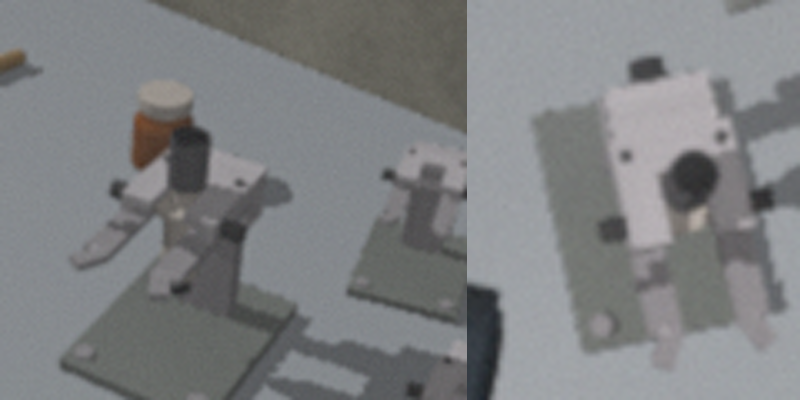

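The cartridge stands upright, held under the lip: its head is at (190,160) in the side crop and (690,180) in the top crop. It measures within 1 mm of the home axis, with its top at z ≈ 0.202, as expected for a plate at about 0.14. The gripper is clear.

```bash
python3 -c "
from cell import *
print(job_done())"
```

```text
the job is handed in; nothing more can be done
None
```

The cartridge is loaded upright in the largest stand and fully home against the back of the slot; I let go of it and handed the job in at about 20 s, with no verdict returned.

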